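Load the clamshell test fixture, pin it and hold it shut

ROBOT

A 6-joint arm with a two-finger parallel gripper is mounted at the origin on the work surface. World frame = base frame: x ahead of the robot, y to its left, z up, the work surface at z = 0. Lengths are in mm, angles in rad, forces in N, time in s.
With the tool pointing down it reaches from about 300 to 775 mm from the base axis. Payload 14.6 kg.
Tool frame: the origin (TCP) lies midway between the tips of the shut fingers; the grasp point (between the pads) lies behind it (manip.grip_depth is the z of the grasp point in the tool frame, in mm); z points along the fingers, y is the line along which they close (so a half turn about z gives the same grasp; the last joint's range is limited). The gripper opens to 94 mm and grips with 3 to 60 N. Pads are 16 mm wide; open, the fingers measure 119 mm over their backs; the gripper's body (75 mm by 177 mm) begins 78 mm behind the grasp point.
Start: joints at [1.12, 0.3, 1.521, -0, 1.321, -0.067], TCP at [205.942, 509.977, 166.146] pointing down, gripper open.
Joint ranges: [-3.03, 3.03], [-0.79, 2.21], [0.23, 2.52], [-1.04, 4.18], [0, 3.07], [-2.55, 2.55]. Speed limits (rad/s): [2.22, 2.22, 2.57, 3.14, 3.14, 3.14].

INTERFACE

Orientations are given as [roll, pitch, yaw] about the fixed x, y, z axes, in that order (R = Rz(yaw) Ry(pitch) Rx(roll)).
In Python, from cell import manip gives the robot as it stands.
- The arm moves only by the tool nudge_tcp, called after "Call:" by a JSON object that holds its "method" and its "body". Schema: {"type":"object","properties":{"offsets":{"type":"array","items":{"type":"array","items":{"type":"number"},"minItems":6,"maxItems":6},"minItems":1,"maxItems":5},"jaw":{"type":"number"},"clamp_n":{"type":"number"},"only":{"type":"string"},"quiet":{"type":"boolean"},"lines":{"type":"string"}},"required":["offsets"],"additionalProperties":false}. offsets is a list of rows, 1 to 5 of them, each of 6 numbers: dx, dy, dz in units of 50 mm, then a rotation vector rx, ry, rz in units of 0.1 rad; each row is the pose to reach, as a shift and turn from the pose commanded when the call began, along the tool's axes at that moment; what a row does not reach only later rows make up. A row lasts 1/10 s, in which the tool goes at most 50 mm and 0.15 rad, less where a joint would pass 70% of its speed; a pose out of reach is approached as far as the arm can. jaw is the finger opening in mm, set as the call begins (left out keeps the last). The fingers move at their own pace and stop on an object; clamp_n is the grip in N (left out, the last holds). Time passes only in rows, so rows that do not move let the fingers close. The tool returns the time, the measured TCP pose, the force, the opening and the grip force at its end. only (a regular expression) keeps the lines of the reply that match it, lines (a string "A,B") keeps lines A to B, and quiet returns only ok. Input that does not fit is refused with a message, and nothing moves.
- manip.read_state(): the state, without advancing time (a new reading comes with each control period).
- manip.camera(name): name is "side" or "top" or "wrist"; returns (picture, depth): 400x640x3 uint8, red, green, blue; 400x640 float32, mm along the optical axis (not along the pixel's ray), 0 where there is no reading.
- manip.camera_info(name): a dict with "K" (3x3 intrinsics, pixels), "rvec" (rotation vector, rad) and "tvec" (3), from world to camera coordinates, as OpenCV has them; the wrist camera has in their place "mount" (4x4, takes a point from camera to tool coordinates, whose origin is the TCP and whose axes are the flange's). Camera axes: x right, y down, z forward; pixel columns grow to the right and rows downward; lengths in mm; the calibration is good to about 2 mm. A picture is of the moment at which its call begins: read the wrist's pose just before it. camera_info takes no time and is no camera call.
- manip.sign_off(): hands the job in; it is judged then, once.
The state is a dict: "clock": time; "joints": joint angles; "qd": joint speeds; "effort": joint torques, N m; "eef_pos": TCP position; "eef_rot": TCP orientation; "wrist_force": force on the tool from outside, world axes, zero at the start; "moment": the same for the moment, N m; "finger_gap": finger opening in mm; "finger_force": force on a finger pad.
Only numpy, scipy, OpenCV 4.12 (cv2) and the standard library are available. Lean on these libraries where they do the work, as an engineer would, in place of code of your own. Each camera call takes 0.05 s, during which the arm holds its last target. There are 200 camera calls.

TASK

Lay the drilled metal strip in the open test fixture so that its hole drops over the little post and the strip lies flat and lengthwise in the channel. Then close the hinged lid over it, take the pin from its stand, push it through the hole in the lid into the base, and press it fully home so that the springy seal is squeezed and the two halves are shut tight. Finish while still gripping the pin and holding it pressed down; leave the sample bottles alone.

Things in the scene. Friction and masses are not known exactly. Their poses are not given: they have to be found in the camera images.
- jig: Base of the clamshell test fixture, bare aluminium, fixed to the bench, 170 long (its x) x 100 wide (y). Origin: centre of the underside; x runs along the channel from the pin end (near the robot) to the hinge end. A front block (x -85 to -55) and a rear block (x 55 to 85) are 36 high; between them lies an open-sided channel 110 long whose floor is 20 above the bench.
- jig_post (a point): Centre of the top of the locating post: a 10 mm diameter post with a tapered top, 10 high, standing on the channel floor at jig x = +25, y = 0; this point is 30 above the bench.
- jig_hole (a point): Centre of the mouth of the pin hole in the top of the front block (jig x = -70, 36 above the bench): 12 diameter, blind, 30 deep, vertical.
- lid (a joint): Swing of the lid, rad: 1.6 to 1.8 = standing open at the start (stop at 1.95), 0 = folded down onto its seal. The lid is an aluminium plate 160 x 90 x 8 thick, 0.3 kg, with slight hinge friction: below about 1.2 it falls down by itself.
- seal (a joint): Squeeze of the springy seal, rad about the same hinge line, added to the lid angle: 0.045 = not squeezed, the folded-down lid stands open 6 to 7 mm at the pin end; 0 = seal fully squeezed, the halves shut tight, at a firm stop. Pressing at the pin hole starts to squeeze it at about 5 N and shuts it at about 9 N; let go, it springs up again.
- lid_hinge (a point): Centre of the hinge line, along jig y, at jig x = +75, 36 above the bench. The lid's underside passes through it.
- lid_hole (a point): Centre of the pin hole through the lid, at the lid's outer (top when shut) face, 145 from the hinge line, 15 from the lid's free end; 12 diameter, through 8 thick. When shut it is right above jig_hole, 44 above the bench.
- strip: The loose flat steel test strip, 80 long (its x) x 30 wide (y) x 8 thick, 120 g, with a 12 diameter hole towards its +x end. Lies flat on the bench; origin: centre of the underside. In place, its hole is over the post, its +x points to the hinge and its centre is at about jig x = -1.
- strip_hole (a point): Centre of the strip's hole, at the underside, 26 from the strip's centre along its +x.
- pin: Loose upright pin, 70 g: steel shank 10 diameter and 35 long with a tapered tip, a steel collar 28 diameter x 5 thick, a black round knob 18 diameter x 32 high (72 overall). Origin: centre of the tip (bottom); z points up through the knob. Fully home, the collar presses on the lid and the tip is 9 above the bench. It starts upright in the stand, tip 10 above the bench.
- stand: Fixed grey block 60 x 60 x 45 high with a 12 diameter hole, 40 deep, in its top centre; it holds the pin. Origin: centre of the underside. The stand and the strip lie on either side of the fixture, either way round.
- vial0: Loose sample bottle, bystander: cream with black cap, 34 diameter x 95 high. Origin: centre of the underside.
- vial1: Another such sample bottle, bystander.
- vial2: Another such sample bottle, bystander.

How it is judged:
By the outcome, as a careful person would: the job done as asked, in the order asked, and still so for the second after the job is handed in, while the arm keeps its last pose, push and grip.
It also fails if it takes over 69 s, if anything falls off the work surface, if the arm or the gripper's body presses on something with over 40 N, if the wrist force passes 120 N, or if a joint passes its speed limit or range.

## Working session

There is one attempt and no reset: what is moved stays moved. The work goes in short steps, Python scripts to look and compute and a tool call to move; the robot and the scene stay as the last step left them, time stands still between calls to the robot, and variables do not carry over. Pictures are saved under pics/ and viewed, at most 10 in all, crops included, and the job is handed in when it is done.

```bash
ls; mkdir -p pics
```

Create h.py:
```python
import numpy as np, cv2
from cell import manip
from scipy.spatial.transform import Rotation as R
def cam(name):
    s=manip.read_state(); im,d=manip.camera(name); ci=manip.camera_info(name)
    K=np.array(ci["K"],float)
    if name=="wrist":
        T=np.eye(4); T[:3,:3]=R.from_euler('xyz',s["eef_rot"]).as_matrix(); T[:3,3]=s["eef_pos"]
        M=T@np.array(ci["mount"])
    else:
        M=np.eye(4); r=cv2.Rodrigues(np.array(ci["rvec"],float))[0]
        M[:3,:3]=r.T; M[:3,3]=-r.T@np.array(ci["tvec"],float).ravel()
    return im,d,K,M
def cloud(d,K,M):
    v,u=np.mgrid[:d.shape[0],:d.shape[1]]
    p=np.stack([(u-K[0,2])/K[0,0]*d,(v-K[1,2])/K[1,1]*d,d],-1)@M[:3,:3].T+M[:3,3]
    p[d==0]=np.nan
    return p
def save(n,im): cv2.imwrite("pics/"+n,im[...,::-1])
```

Run:
```python
from h import *
print(manip.read_state(), manip.grip_depth)
for n in("top","side"):
    im,d,K,M=cam(n); save(n+"0.png",im); np.savez(n+"0.npz",im=im,d=d,K=K,M=M); print(n,K[0,0],M)
```

```text
cell.py
pics
{'clock': 0.0, 'joints': array([ 1.12039452e+00,  3.00489816e-01,  1.52160703e+00, -3.47071376e-05,
        1.32070125e+00, -6.66258082e-02]), 'qd': array([ 0.00097803, -0.00152978, -0.00060683, -0.00108021, -0.00076772,
        0.00066685]), 'effort': array([ 2.31990671e-03, -5.31812668e+01, -3.52729547e+01,  7.09124445e-02,
        2.44874088e-02, -1.19656715e-04]), 'eef_pos': array([205.81822845, 509.69010189, 165.56511878]), 'eef_rot': array([-3.14038765e+00, -4.67119051e-05,  2.75782524e+00]), 'wrist_force': array([-0.28430067,  0.52995907, -0.47728094]), 'moment': array([0.04312398, 0.04554819, 0.01334859]), 'finger_force': 0.0, 'finger_gap': 94.0484053639014} -18.8
top 416.70249187155895 [[ 3.40120010e-04 -9.84857505e-01  1.73365451e-01  4.32497645e+02]
 [-9.99061805e-01  7.17307687e-03  4.27089679e-02  2.20398097e+01]
 [-4.33058113e-02 -1.73217327e-01 -9.83931077e-01  9.19246048e+02]
 [ 0.00000000e+00  0.00000000e+00  0.00000000e+00  1.00000000e+00]]
side 510.8657442973261 [[-9.63837922e-01 -1.65833183e-01  2.08604448e-01  3.29345851e+02]
 [-2.66401919e-01  5.79563431e-01 -7.70153392e-01  9.38496561e+02]
 [ 6.81747847e-03 -7.97875670e-01 -6.02783491e-01  7.91335322e+02]
 [ 0.00000000e+00  0.00000000e+00  0.00000000e+00  1.00000000e+00]]
```

View pics/top0.png

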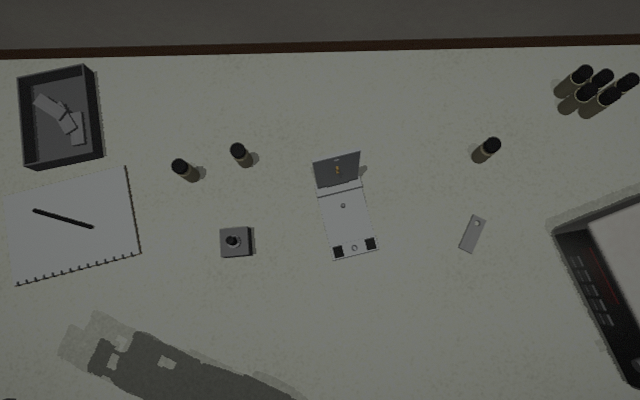

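View pics/side0.png

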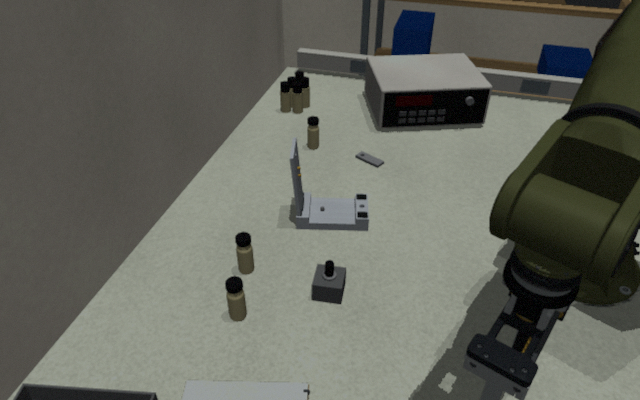

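The top view shows the jig around (348,215), with the pin hole at (354,248), the post at (343,206) and the lid standing open at (337,170). The strip is at (472,234) with its hole end up at (477,222). The stand and pin are at (235,241), and the vials at (185,170), (242,155) and (487,150). Next I measure with depth.

Run:
```python
from h import *
z=np.load("top0.npz"); p=cloud(z["d"],z["K"],z["M"]); im=z["im"]
def reg(u0,u1,v0,v1,lo,hi):
    m=np.zeros(p.shape[:2],bool); m[v0:v1,u0:u1]=1
    m&=(p[...,2]>lo)&(p[...,2]<hi); return p[m],m
print("bench z",np.nanmedian(p[280:320,400:480,2]))
def rect(n,a):
    (c,s,t)=cv2.minAreaRect(a[:,:2].astype(np.float32)); print(n,len(a),c,s,t,np.median(a[:,2]))
a,_=reg(450,495,205,262,4,14); rect("strip",a)
a,_=reg(315,385,185,265,15,26); rect("floor",a)
a,_=reg(315,385,185,265,30,50); rect("blocks",a)
a,_=reg(325,385,225,265,30,50); rect("front",a)
a,_=reg(210,265,215,265,38,52); rect("stand",a)
a,_=reg(210,265,215,265,66,95); print("knob",a.mean(0),a.max(0),a.min(0))
a,m=reg(305,370,140,192,55,250); print("lid",a.min(0),a.max(0)); 
c=a.mean(0);print(np.linalg.svd(a-c,full_matrices=False)[2])
for n,(u,v) in dict(post=(343,206),hole=(354,248),shole=(477,222)).items(): print(n,p[v,u])
# upsampled composite
A=cv2.resize(im[140:270,305:390],None,fx=4,fy=4,interpolation=2); B=cv2.resize(im[200:270,440:505],None,fx=4,fy=4,interpolation=2)
C=np.zeros((520,640,3),np.uint8); C[:520,:340]=A; C[:280,345:605]=B; save("crop.png",C)
```

```text
bench z -0.8900749768379228
strip 515 (522.7212524414062, -273.7662048339844) (108.38751983642578, 70.42562103271484) 6.716535568237305 7.2725433983715675
floor 2302 (548.4609375, -6.130096435546875) (140.94113159179688, 100.07259368896484) 13.557266235351562 19.269812565807285
blocks 983 (560.6153564453125, -3.161529541015625) (165.88331604003906, 99.77766418457031) 13.774187088012695 35.599345108873536
front 658 (494.6937255859375, -19.321388244628906) (30.077054977416992, 99.76961517333984) 13.70015811920166 35.70401629421633
stand 731 (507.67449951171875, 235.3352813720703) (60.15005874633789, 60.389892578125) 5.151238918304443 44.45624211070526
knob [506.98560236 234.10710987  79.49754869] [514.91368575 243.99914126  84.94879925] [498.84631993 226.4456741   69.04505073]
lid [626.49338665 -27.73759352  55.24697457] [664.1242361   62.53308574 197.68645972]
[[-0.09195838 -0.01430603 -0.99566008]
 [-0.23584875  0.97175831  0.0078202 ]
 [-0.96742908 -0.23554432  0.09273538]]
post [584.26473137   1.97790911  27.20375949]
hole [495.06244331 -21.4958377    3.93504861]
shole [ 5.51378397e+02 -2.91009223e+02 -4.17941618e-01]
```

View pics/crop.png

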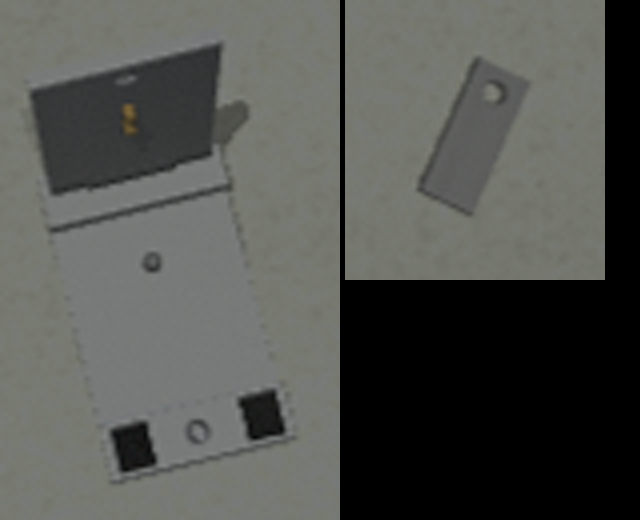

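Add to h.py:
```python
def tool(p,s=None):
    s=s or manip.read_state()
    return R.from_euler('xyz',s["eef_rot"]).inv().apply(np.array(p)-s["eef_pos"])
def comp(p,seed,lo,hi):
    m=((p[...,2]>lo)&(p[...,2]<hi)).astype(np.uint8)
    n,l=cv2.connectedComponents(m,connectivity=4); k=l[seed[1],seed[0]]
    return (l==k)&(k>0)
```

Run:
```python
from h import *
z=np.load("top0.npz"); p=cloud(z["d"],z["K"],z["M"])
m=comp(p,(470,240),4,14); a=p[m]; print(len(a),cv2.minAreaRect(a[:,:2].astype(np.float32)),np.median(a[:,2]))
ci=manip.camera_info("wrist"); print(np.round(ci["mount"],3),ci["K"])
print(tool([523,-274,165]))
```

```text
511 ((525.736083984375, -275.6534423828125), (31.056894302368164, 80.9712142944336), 63.71633529663086) 7.2838367358691585
[[  -0.      -0.966   -0.259   74.528]
 [   1.      -0.      -0.      -0.631]
 [   0.      -0.259    0.966 -217.504]
 [   0.       0.       0.       1.   ]] [[317.23192885   0.         315.57188575]
 [  0.         317.23192885 200.65719491]
 [  0.           0.           1.        ]]
[-587.56860344 -607.96283341    1.22702552]
```

Units first: shifts go in units of 50 mm and turns go in units of 0.1 rad. So -108 mm is -2.16, -36 mm is -0.72.

Call:
{"method": "nudge_tcp", "body": {"offsets": [[-0.72,-0.62,0,0,0,0],[-1.44,-1.24,0,0,0,0],[-2.16,-1.86,0,0,0,0],[-2.88,-2.48,0,0,0,0],[-3.6,-3.1,0,0,0,0]]}}

```text
clock: 0.6
eef_pos: [315.1, 297.1, 166.0]
eef_rot: [-3.141, -0.0, 2.758]
wrist_force: [0.9, 0.8, 1.2]
finger_gap: 94.0
finger_force: 0.0
```

Call:
{"method": "nudge_tcp", "body": {"offsets": [[-0.72,-0.62,0,0,0,0],[-1.44,-1.24,0,0,0,0],[-2.16,-1.86,0,0,0,0],[-2.88,-2.48,0,0,0,0],[-3.6,-3.1,0,0,0,0]]}}

```text
clock: 1.1
eef_pos: [424.1, 85.8, 166.2]
eef_rot: [3.142, 0.0, 2.758]
wrist_force: [0.7, -0.2, 0.3]
finger_gap: 93.8
finger_force: 0.0
```

Call:
{"method": "nudge_tcp", "body": {"offsets": [[-0.72,-0.62,0,0,0,0],[-1.4,-1.2,0,0,0,0],[-1.4,-1.2,0,0,0,0],[-1.4,-1.2,0,0,0,0]]}}

```text
clock: 1.5
eef_pos: [465.9, 5.4, 165.7]
eef_rot: [-3.141, -0.001, 2.756]
wrist_force: [-0.6, -0.8, 0.2]
finger_gap: 94.2
finger_force: 0.0
```

Run:
```python
from h import *
im,d,K,M=cam("wrist"); save("w1.png",im); np.savez("w1.npz",im=im,d=d,K=K,M=M); print(M.round(3))
```

```text
[[ 3.76000e-01  8.95000e-01  2.38000e-01  3.96874e+02]
 [ 9.26000e-01 -3.63000e-01 -9.70000e-02  3.27750e+01]
 [-1.00000e-03  2.57000e-01 -9.66000e-01  3.83251e+02]
 [ 0.00000e+00  0.00000e+00  0.00000e+00  1.00000e+00]]
```

View pics/w1.png

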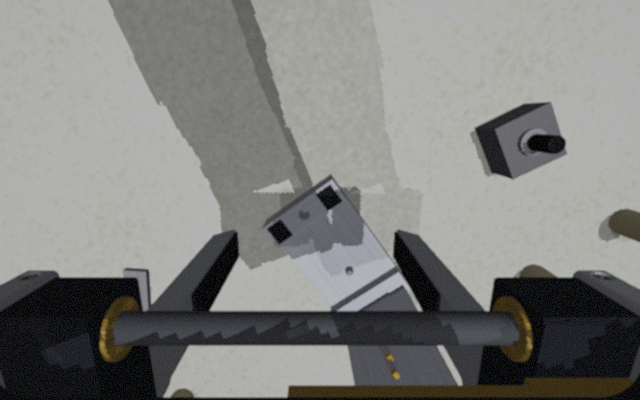

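The wrist view, with up pointing towards the robot, shows the pin hole at about (304,215), the post at (349,270), black pads at (280,232) and (329,198), and the stand at upper right with the knob near (550,144).

Add to h.py:
```python
def ray(K,M,u,v,z):
    r=M[:3,:3]@np.array([(u-K[0,2])/K[0,0],(v-K[1,2])/K[1,1],1]); return M[:3,3]+r*(z-M[2,3])/r[2]
```

Run:
```python
from h import *
z=np.load("w1.npz"); K,M=z["K"],z["M"]; p=cloud(z["d"],K,M)
m=comp(p,(318,219),30,42); a=p[m]; print(len(a),cv2.minAreaRect(a[:,:2].astype(np.float32)),np.median(a[:,2]))
sub=p[255:285,335:365]; q=sub[(sub[...,2]>23)&(sub[...,2]<34)]; print("post",len(q),q.mean(0),np.nanmax(sub[...,2]))
g=cv2.cvtColor(z["im"],cv2.COLOR_RGB2GRAY)
def blob(u,v,r,th):
    w=g[v-r:v+r,u-r:u+r].astype(int); mm=w<np.median(w)-th; n,l,st,c=cv2.connectedComponentsWithStats(mm.astype(np.uint8))
    print(np.median(w),[(st[i,4],(c[i]+[u-r,v-r]).round(1)) for i in range(1,n) if st[i,4]>4])
blob(349,270,8,15); blob(304,215,9,15)
print("post ray",ray(K,M,349,270,30),"hole ray",ray(K,M,304.5,215,36))
e=cv2.resize(z["im"][170:300,250:410],None,fx=4,fy=4,interpolation=2); save("w1c.png",e)
t=tool([525.7,-275.7,165]); print(t)
```

```text
2169 ((492.69134521484375, -21.176464080810547), (30.70159912109375, 100.2205810546875), 13.722269058227539) 35.29789389860963
post 47 [583.40453874   1.38043132  27.15310798] 29.84171326498489
163.0 [(np.int32(65), array([348.8, 269.9]))]
99.5 [(np.int32(76), array([303.7, 214.9]))]
post ray [580.7352845    1.99168789  30.        ] hole ray [493.51142965 -20.42684458  36.        ]
[-161.24132601 -238.81600678    0.73396843]
```

View pics/w1c.png

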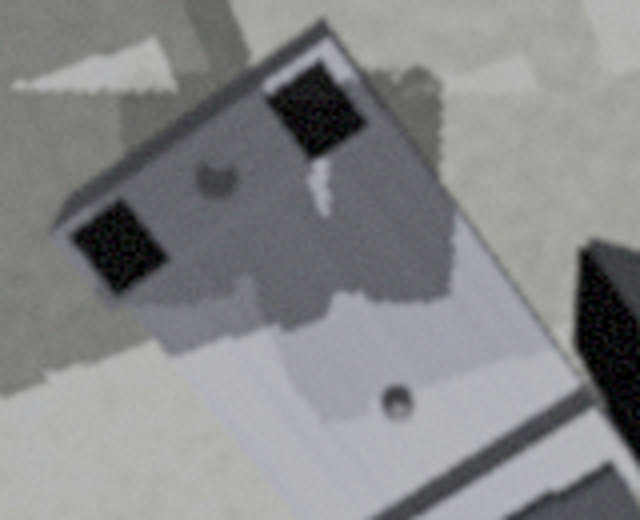

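In the tool's units: -200 mm is -4, -160 mm is -3.2, 0.073 rad is 0.73.

Call:
{"method": "nudge_tcp", "body": {"offsets": [[-0.54,-0.8,0,0,0,0.15],[-1.08,-1.6,0,0,0,0.3],[-1.62,-2.4,0,0,0,0.45],[-2.16,-3.2,0,0,0,0.6],[-2.7,-4,0,0,0,0.73]]}}

```text
clock: 2.05
eef_pos: [516.8, -230.5, 166.4]
eef_rot: [3.141, 0.0, 2.686]
wrist_force: [0.2, 1.2, 0.4]
finger_gap: 93.7
finger_force: 0.0
```

Call:
{"method": "nudge_tcp", "body": {"offsets": [[-0.52,-0.78,0,0,0,0],[-0.52,-0.78,0,0,0,0],[-0.52,-0.78,0,0,0,0]]}}

```text
clock: 2.35
eef_pos: [522.6, -275.7, 165.7]
eef_rot: [3.141, -0.001, 2.685]
wrist_force: [-0.1, 0.3, -0.6]
finger_gap: 94.1
finger_force: 0.0
```

Run:
```python
from h import *
im,d,K,M=cam("wrist"); save("w2.png",im); np.savez("w2.npz",im=im,d=d,K=K,M=M)
p=cloud(d,K,M)
m=((p[...,2]>4)&(p[...,2]<14)).astype(np.uint8); n,l,st,c=cv2.connectedComponentsWithStats(m,connectivity=4)
for i in range(1,n):
    if st[i,4]>300:
        a=p[l==i]; print(c[i],len(a),cv2.minAreaRect(a[:,:2].astype(np.float32)),np.median(a[:,2]),a.mean(0))
s=manip.read_state(); print(s["eef_pos"],s["eef_rot"])
```

```text
[505.90166205 108.80747922] 722 ((548.74658203125, -46.21458435058594), (86.10588073730469, 196.6418914794922), 73.45262145996094) 9.015055299988404 [545.7559985  -46.75607402   9.07470605]
[314.77929688 179.29427083] 1536 ((523.9215087890625, -277.9344787597656), (29.085906982421875, 80.34992980957031), 63.285865783691406) 6.876165744888766 [ 521.66375922 -277.10930913    6.87818777]
[ 522.70881139 -275.00078955  166.04814779] [ 3.14130939e+00 -5.05007626e-04  2.68607576e+00]
```

View pics/w2.png

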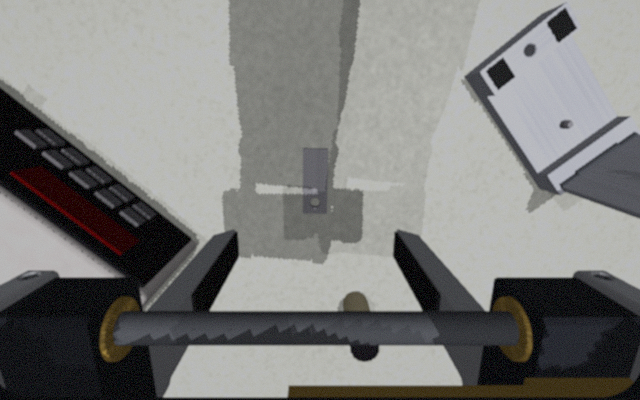

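The strip lies with its hole end away from the robot, hole at (315,203), 29x80 at 6.9 high, which fits. Its centre is about (524.5,-277). I'll go down and grasp.

In the tool's units: -1 mm is -0.02, 157 mm is 3.14, 0.005 rad is 0.05.

Call:
{"method": "nudge_tcp", "body": {"offsets": [[-0.05,-0.02,0.9,0,0,0.05],[-0.05,-0.02,1.8,0,0,0.05],[-0.05,-0.02,2.6,0,0,0.05],[-0.05,-0.02,3,0,0,0.05],[-0.05,-0.02,3.14,0,0,0.05]], "jaw": 60}}

```text
clock: 2.9
eef_pos: [523.8, -276.1, 7.4]
eef_rot: [3.141, -0.003, 2.682]
wrist_force: [0.3, 0.6, 1.7]
finger_gap: 60.7
finger_force: 0.0
```

Call:
{"method": "nudge_tcp", "body": {"offsets": [[0,0,0.08,0,0,0],[0,0,0.11,0,0,0],[0,0,0.11,0,0,0]], "jaw": 60}}

```text
clock: 3.2
eef_pos: [525.0, -278.6, 4.8]
eef_rot: [-3.141, 0.002, 2.68]
wrist_force: [0.0, 0.2, 0.5]
finger_gap: 59.9
finger_force: 0.0
```

In the tool's units: 1 mm is 0.02.

Call:
{"method": "nudge_tcp", "body": {"offsets": [[0,0,0.02,0,0,0],[0,0,0.02,0,0,0],[0,0,0.02,0,0,0],[0,0,0.02,0,0,0],[0,0,0.02,0,0,0]], "jaw": 20, "clamp_n": 40}}

```text
clock: 3.7
eef_pos: [524.3, -278.6, 2.7]
eef_rot: [-3.142, 0.0, 2.68]
wrist_force: [-0.6, -0.5, 0.7]
finger_gap: 23.3
finger_force: 0.0
```

Call:
{"method": "nudge_tcp", "body": {"offsets": [[0,0,0,0,0,0],[0,0,0,0,0,0],[0,0,0,0,0,0]]}}

```text
clock: 4.0
eef_pos: [524.3, -278.6, 2.6]
eef_rot: [3.142, -0.0, 2.68]
wrist_force: [-0.2, -0.1, 0.6]
finger_gap: 20.2
finger_force: 0.0
```

```bash
python3 -c "
from h import *
print([manip.read_state()['eef_pos'] for _ in range(3)])"
```

```text
[array([ 524.32481978, -278.55950964,    2.60514509]), array([ 524.32481978, -278.55950964,    2.60514509]), array([ 524.32481978, -278.55950964,    2.60514509])]
```

Run:
```python
from h import *
im,d,K,M=cam("wrist"); im2,_,_,_=cam("side")
C=np.zeros((600,640,3),np.uint8); C[:400]=im; C[400:,:320]=cv2.resize(im2[110:210,300:460],None,fx=2,fy=2); save("w3.png",C)
p=cloud(d,K,M); np.savez("w3.npz",im=im,d=d,K=K,M=M)
```

```text
(no output)
```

View pics/w3.png

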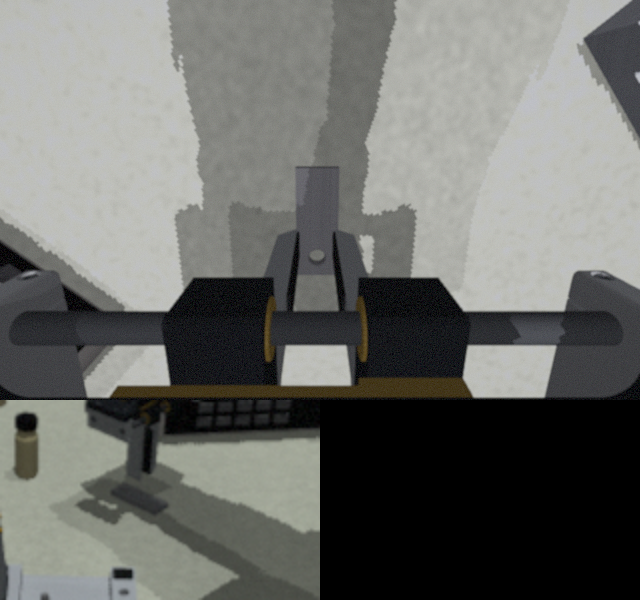

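Run:
```python
from h import *
z=np.load("w3.npz"); p=cloud(z["d"],z["K"],z["M"])
for u,v in[(285,236),(287,233),(293,240),(347,236),(340,245),(283,250),(275,275),(317,200),(317,240),(200,150)]: print(u,v,p[v,u].round(1),tool(p[v,u]).round(1))
```

```text
285 236 [ 508.5 -290.8   51.7] [  8.7 -18.  -49.1]
287 233 [ 508.9 -290.2   46.9] [  8.7 -17.3 -44.3]
293 240 [ 510.3 -286.    59. ] [  9.2 -12.9 -56.4]
347 236 [ 523.9 -259.3   52.5] [  9.   17.1 -49.8]
340 245 [ 521.6 -263.7   65.7] [  9.1  12.1 -63. ]
283 250 [ 508.7 -289.9   71.7] [  9.  -17.1 -69.1]
275 275 [ 508.5 -290.8   97.4] [  8.8 -18.  -94.7]
317 200 [ 508.5 -270.3    6.9] [17.9  0.3 -4.2]
317 240 [ 535.  -283.5    7.3] [-11.7   0.3  -4.7]
200 150 [ 442.2 -327.7   -0.8] [ 51.6 -80.6   3.5]
```

Run:
```python
from h import *
im,d,K,M=cam("side"); p=cloud(d,K,M)
c=np.array([524.3,-278.6])
m=(np.hypot(p[...,0]-c[0],p[...,1]-c[1])<32)&(p[...,2]>3)
for lo in range(4,110,8):
    q=p[m&(p[...,2]>lo)&(p[...,2]<=lo+8)]
    if len(q): t=tool(q); print(lo,len(q),t.min(0).round(),t.max(0).round())
```

```text
4 139 [-32. -17.  -9.] [29. 20. -1.]
12 1 [-14.  14. -10.] [-14.  14. -10.]
36 4 [ -3. -14. -41.] [  8.  14. -38.]
44 23 [ -9. -25. -49.] [ 10.  21. -42.]
52 37 [-11. -20. -57.] [ 10.  25. -50.]
60 33 [ -7. -17. -65.] [ 11.  26. -58.]
68 36 [ -8. -20. -73.] [ 11.  27. -65.]
76 44 [ -9. -21. -81.] [ 13.  28. -73.]
84 35 [-11. -24. -89.] [ 12.  25. -82.]
92 36 [-10. -21. -97.] [ 13.  25. -89.]
100 38 [  -7.  -17. -105.] [ 11.  26. -97.]
108 35 [  -6.  -19. -113.] [  12.   26. -106.]
```

Both cameras show the fingertips about 40 mm short of the reported TCP: the tips are at z≈41 with the TCP at 2.6. So the real tips sit at tool z≈-39. I'll reopen and go down by that amount, watching the force.

Call:
{"method": "nudge_tcp", "body": {"offsets": [[0,0,0,0,0,0],[0,0,0,0,0,0],[0,0,0.2,0,0,0],[0,0,0.4,0,0,0],[0,0,0.56,0,0,0]], "jaw": 60}}

```text
clock: 4.65
eef_pos: [523.9, -278.3, -26.8]
eef_rot: [3.141, -0.001, 2.68]
wrist_force: [-0.4, 0.4, -0.6]
finger_gap: 56.4
finger_force: 0.0
```

Call:
{"method": "nudge_tcp", "body": {"offsets": [[0,0,0.06,0,0,0],[0,0,0.12,0,0,0],[0,0,0.12,0,0,0]], "jaw": 60}}

```text
clock: 4.95
eef_pos: [524.3, -278.5, -31.7]
eef_rot: [3.142, -0.0, 2.68]
wrist_force: [-0.1, -0.1, -0.6]
finger_gap: 59.8
finger_force: 0.0
```

Run:
```python
from h import *
im,d,K,M=cam("side"); p=cloud(d,K,M); s=manip.read_state(); print(s["eef_pos"],s["wrist_force"])
t=(p-s["eef_pos"])@R.from_euler('xyz',s["eef_rot"]).as_matrix()
m=(abs(t[...,0])<12)&(abs(t[...,1])>20)&(abs(t[...,1])<60)&(p[...,2]>2.5)
for lo in range(0,24,3):
    q=t[m&(p[...,2]>lo)&(p[...,2]<=lo+3)]
    if len(q): print(lo,len(q),q.min(0).round(),q.max(0).round())
```

```text
[ 524.37360744 -278.61109994  -31.34234851] [ 1.00060972 -0.94999859  0.33871712]
0 5 [ -0. -44. -34.] [ 10.  23. -34.]
3 6 [-10. -58. -37.] [ 11.  37. -34.]
6 3 [-11. -33. -40.] [  2. -29. -40.]
9 4 [ -4. -33. -43.] [  8.  33. -42.]
12 11 [ -6. -34. -46.] [ 10.  39. -43.]
15 7 [ -8. -39. -49.] [  9.  42. -47.]
18 11 [ -5. -33. -52.] [ 11.  45. -50.]
21 14 [ -9. -42. -55.] [ 10.  45. -52.]
```

In the tool's units: 5 mm is 0.1, 4 mm is 0.08.

Call:
{"method": "nudge_tcp", "body": {"offsets": [[0,0,0.04,0,0,0],[0,0,0.08,0,0,0],[0,0,0.1,0,0,0],[0,0,0.1,0,0,0]], "jaw": 60}}

```text
clock: 5.4
eef_pos: [524.3, -278.5, -36.5]
eef_rot: [3.142, -0.0, 2.68]
wrist_force: [-0.2, 0.1, -0.2]
finger_gap: 60.0
finger_force: 0.0
```

Call:
{"method": "nudge_tcp", "body": {"offsets": [[0,0,0,0,0,0],[0,0,0,0,0,0],[0,0,0,0,0,0],[0,0,0,0,0,0],[0,0,0,0,0,0]], "jaw": 20, "clamp_n": 40}}

```text
clock: 5.9
eef_pos: [524.4, -278.6, -36.3]
eef_rot: [3.142, 0.0, 2.68]
wrist_force: [0.2, -0.2, 0.2]
finger_gap: 29.2
finger_force: 40.0
```

Call:
{"method": "nudge_tcp", "body": {"offsets": [[0,0,0,0,0,0],[0,0,0,0,0,0]]}}

```text
clock: 6.1
eef_pos: [524.4, -278.6, -36.3]
eef_rot: [3.142, 0.0, 2.68]
wrist_force: [-0.2, 0.7, 1.1]
finger_gap: 29.4
finger_force: 40.0
```

In the tool's units: -60 mm is -1.2, -40 mm is -0.8.

Call:
{"method": "nudge_tcp", "body": {"offsets": [[0,0,-0.3,0,0,0],[0,0,-0.8,0,0,0],[0,0,-1.2,0,0,0],[0,0,-1.2,0,0,0]]}}

```text
clock: 6.5
eef_pos: [525.8, -279.5, 27.2]
eef_rot: [-3.141, 0.005, 2.68]
wrist_force: [-0.1, -0.1, -1.9]
finger_gap: 29.4
finger_force: 40.0
```

Call:
{"method": "nudge_tcp", "body": {"offsets": [[0.2,0.86,0,0,0,-1.4],[0.4,1.72,0,0,0,-2.8],[0.61,2.6,0,0,0,-4.2],[0.82,3.46,0,0,0,-5.6],[1.02,4.32,0,0,0,-7.01]]}}

```text
clock: 7.0
eef_pos: [574.6, -60.7, 23.1]
eef_rot: [3.141, -0.001, -2.897]
wrist_force: [0.2, -1.4, -1.9]
finger_gap: 29.2
finger_force: 40.0
```

Call:
{"method": "nudge_tcp", "body": {"offsets": [[0,0,0,0,0,0],[0,0,0,0,0,0],[0,0,0,0,0,0]]}}

```text
clock: 7.3
eef_pos: [574.5, -63.3, 23.2]
eef_rot: [3.142, -0.001, -2.904]
wrist_force: [-0.4, 0.6, -1.7]
finger_gap: 29.2
finger_force: 40.0
```

Run:
```python
from h import *
im,d,K,M=cam("wrist"); save("w4.png",im); np.savez("w4.npz",im=im,d=d,K=K,M=M); print(M[:3,3])
```

```text
[501.98010019 -81.75771134 240.7919741 ]
```

View pics/w4.png

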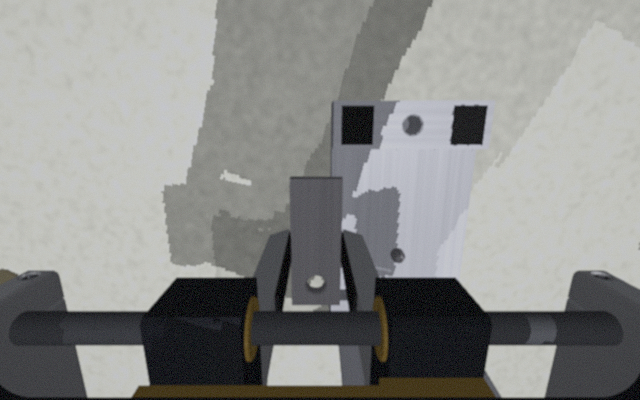

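The held strip is aligned with the jig. Its hole is at (316,282), the post at (397,255) and the jig hole at (412,125). Next comes the relative offset.

Run:
```python
from h import *
z=np.load("w4.npz"); K,M=z["K"],z["M"]; p=cloud(z["d"],K,M); s=manip.read_state(); print(s["eef_pos"],s["eef_rot"])
rot=R.from_euler('xyz',s["eef_rot"]).as_matrix(); T=lambda q:(q-s["eef_pos"])@rot
m=comp(p,(435,125),30,41); a=T(p[m]); r=cv2.minAreaRect(a[:,:2].astype(np.float32)); print("front",len(a),r,np.median(p[m][:,2]))
m=comp(p,(312,215),50,78); a=T(p[m]); print("strip z",np.median(p[m][:,2]),a.min(0),a.max(0),len(a))
m[:, :295]=0; m[:,338:]=0; a=T(p[m]); print(cv2.minAreaRect(a[:,:2].astype(np.float32)))
g=cv2.cvtColor(z["im"],cv2.COLOR_RGB2GRAY)
def blob(u,v,r,th,sgn):
    w=g[v-r:v+r,u-r:u+r].astype(int); mm=sgn*(w-np.median(w))>th; n,l,st,c=cv2.connectedComponentsWithStats(mm.astype(np.uint8))
    o=[(int(st[i,4]),st[i,:4]+[u-r,v-r,0,0],(c[i]+[u-r,v-r]).round(1)) for i in range(1,n) if st[i,4]>15]; print(np.median(w),o)
blob(316,282,12,25,1); blob(397,255,11,20,-1); blob(412,125,13,20,-1)
for n,u,v,h in[("shole",316,282,67.5),("post30",397,255,30),("post25",397,255,25),("hole",412,125,36)]: print(n,T(ray(K,M,u,v,h)))
q=p[244:268,385:410].reshape(-1,3); q=q[(q[:,2]>23)&(q[:,2]<33)]; print("postcloud",T(q).mean(0),T(q).min(0),T(q).max(0),len(q))
C=np.zeros((480,720,3),np.uint8)
C[:240]=cv2.resize(z["im"][240:300,280:460],None,fx=4,fy=4,interpolation=2); C[240:]=cv2.resize(z["im"][100:160,330:510],None,fx=4,fy=4,interpolation=2);save("w4c.png",C)
```

```text
[574.57645299 -63.58385784  23.32594828] [ 3.14146938e+00 -4.87499002e-04 -2.90472506e+00]
front 7518 ((69.70034790039062, 60.62405776977539), (100.78474426269531, 29.677778244018555), 89.98467254638672) 35.30086431346099
strip z 66.45493488950414 [-38.96023797 -27.19269179 -54.67021938] [ 41.39715342  25.63967013 -33.97370652] 6816
((1.2287559509277344, -0.2604513168334961), (80.34368896484375, 26.25216293334961), 0.13173212110996246)
86.0 [(148, array([309, 275,  15,  13]), array([316. , 281.3]))]
115.0 [(133, array([390, 248,  14,  14]), array([395.9, 254.7]))]
152.5 [(303, array([403, 115,  20,  21]), array([412.3, 124.8]))]
shole [-22.44002355  -0.38208095 -44.18504389]
post30 [-21.8729548   58.01625199  -6.67756358]
post25 [-24.16936381  59.40673357  -1.67851104]
hole [ 69.43763995  59.88456971 -12.6328202 ]
postcloud [-23.9974889   59.42921939  -3.8256158 ] [-30.09133194  55.32099651  -6.57568868] [-2.01085342e+01  6.41694965e+01 -2.20067114e-03] 145
```

View pics/w4c.png

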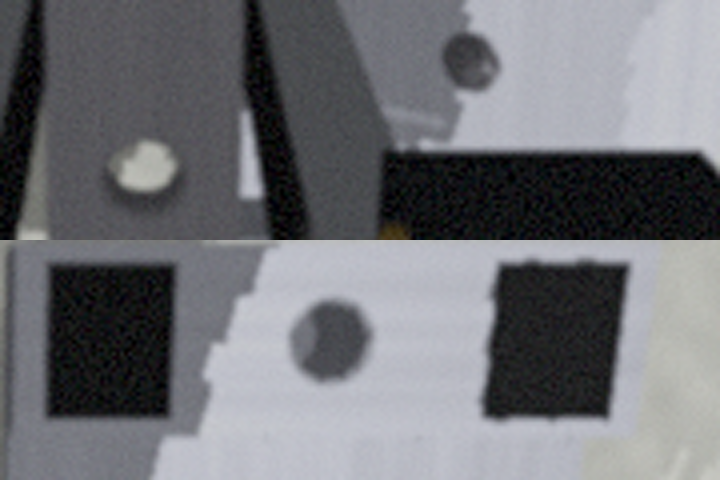

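In the tool's units: 60.1 mm is 1.202, 30 mm is 0.6.

Call:
{"method": "nudge_tcp", "body": {"offsets": [[-0.01,0.6,0,0,0,0],[-0.01,1.202,0,0,0,0],[-0.01,1.202,0,0,0,0],[-0.01,1.202,0.3,0,0,0],[-0.01,1.202,0.52,0,0,0]]}}

```text
clock: 7.85
eef_pos: [560.9, -5.2, -3.8]
eef_rot: [3.142, -0.001, -2.904]
wrist_force: [-0.7, 0.0, -3.4]
finger_gap: 29.3
finger_force: 40.0
```

Call:
{"method": "nudge_tcp", "body": {"offsets": [[0,0,0,0,0,0],[0,0,0,0,0,0],[0,0,0,0,0,0]]}}

```text
clock: 8.15
eef_pos: [561.4, -4.4, -2.2]
eef_rot: [-3.141, 0.0, -2.903]
wrist_force: [-0.1, -0.2, -0.7]
finger_gap: 29.6
finger_force: 40.0
```

Call:
{"method": "nudge_tcp", "body": {"offsets": [[0,0,0.03,0,0,0],[0,0,0.06,0,0,0],[0,0,0.09,0,0,0],[0,0,0.09,0,0,0]]}}

```text
clock: 8.55
eef_pos: [561.1, -3.9, -7.0]
eef_rot: [3.142, -0.0, -2.902]
wrist_force: [-0.0, 0.5, -2.1]
finger_gap: 29.1
finger_force: 40.0
```

In the tool's units: 2.5 mm is 0.05, 2 mm is 0.04.

Call:
{"method": "nudge_tcp", "body": {"offsets": [[0,0,0.02,0,0,0],[0,0,0.04,0,0,0],[0,0,0.05,0,0,0],[0,0,0.05,0,0,0]]}}

```text
clock: 8.95
eef_pos: [561.1, -4.0, -9.4]
eef_rot: [3.142, -0.0, -2.902]
wrist_force: [0.5, 0.9, -1.1]
finger_gap: 29.3
finger_force: 40.0
```

Call:
{"method": "nudge_tcp", "body": {"offsets": [[0,0,0.02,0,0,0],[0,0,0.04,0,0,0],[0,0,0.05,0,0,0],[0,0,0.05,0,0,0]]}}

```text
clock: 9.35
eef_pos: [561.1, -4.0, -11.9]
eef_rot: [3.142, -0.0, -2.902]
wrist_force: [0.8, 0.6, -1.6]
finger_gap: 29.2
finger_force: 40.0
```

Call:
{"method": "nudge_tcp", "body": {"offsets": [[0,0,0.024,0,0,0],[0,0,0.048,0,0,0],[0,0,0.07,0,0,0],[0,0,0.07,0,0,0]]}}

```text
clock: 9.75
eef_pos: [561.0, -4.0, -15.6]
eef_rot: [3.142, -0.0, -2.902]
wrist_force: [0.2, -0.5, -1.0]
finger_gap: 29.3
finger_force: 40.0
```

Call:
{"method": "nudge_tcp", "body": {"offsets": [[0,0,0.014,0,0,0],[0,0,0.024,0,0,0],[0,0,0.024,0,0,0]]}}

```text
clock: 10.05
eef_pos: [561.2, -4.0, -16.3]
eef_rot: [-3.142, 0.0, -2.902]
wrist_force: [-1.8, 0.3, 1.8]
finger_gap: 29.4
finger_force: 40.0
```

In the tool's units: -40 mm is -0.8, -10 mm is -0.2.

Call:
{"method": "nudge_tcp", "body": {"offsets": [[0,0,0,0,0,0],[0,0,0,0,0,0],[0,0,0,0,0,0],[0,0,-0.2,0,0,0],[0,0,-0.8,0,0,0]], "jaw": 60}}

```text
clock: 10.55
eef_pos: [559.7, -3.9, 22.3]
eef_rot: [3.14, -0.004, -2.902]
wrist_force: [0.2, -0.1, 0.7]
finger_gap: 59.7
finger_force: 0.0
```

Call:
{"method": "nudge_tcp", "body": {"offsets": [[0.4,0,-0.8,0,0,0],[1,0,-1.6,0,0,0],[1.6,0,-2.2,0,0,0],[1.6,0,-2.2,0,0,0],[1.6,0,-2.2,0,0,0]]}}

```text
clock: 11.05
eef_pos: [483.8, -23.0, 134.4]
eef_rot: [-3.141, 0.002, -2.903]
wrist_force: [0.0, -0.2, 1.1]
finger_gap: 59.8
finger_force: 0.0
```

Run:
```python
from h import *
im,d,K,M=cam("wrist"); save("w5.png",im); np.savez("w5.npz",im=im,d=d,K=K,M=M)
im,d,K,M=cam("top"); p=cloud(d,K,M); np.savez("top1.npz",im=im,d=d,K=K,M=M)
s=manip.read_state(); print(s["eef_pos"])
```

```text
[483.55171903 -22.77933622 132.68330708]
```

View pics/w5.png

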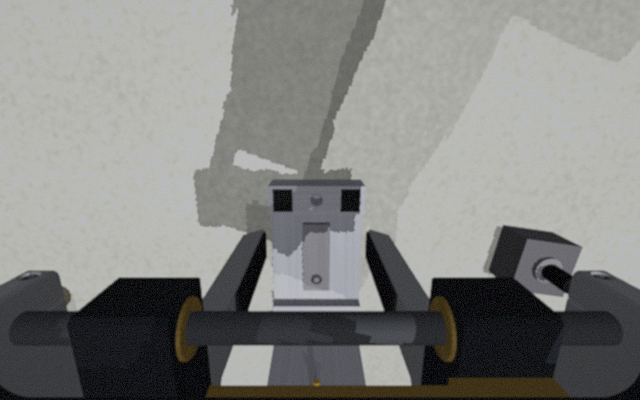

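The strip lies flat in the channel with the post showing in its hole at (316,280), and the pin stand is at (535,262). All my picture views are used, so from here I rely on numbers. To close the lid I'll turn the gripper 90°, put the open fingers either side of the lid's free edge, and lower the lid with them.

Units first: shifts go in units of 50 mm and turns go in units of 0.1 rad. So -70 mm is -1.4, -50 mm is -1, 0.145 rad is 1.45.

Call:
{"method": "nudge_tcp", "body": {"offsets": [[0,0,-0.5,0,0,1.45],[0,0,-1,0,0,2.9],[0,0,-1.4,0,0,4.35],[0,0,-1.4,0,0,5.8],[0,0,-1.4,0,0,7.25]], "jaw": 94}}

```text
clock: 11.65
eef_pos: [483.9, -22.7, 202.5]
eef_rot: [-3.141, -0.002, 2.65]
wrist_force: [-0.5, -0.1, -0.2]
finger_gap: 93.4
finger_force: 0.0
```

Call:
{"method": "nudge_tcp", "body": {"offsets": [[0,0,0,0,0,1.45],[0,0,0,0,0,2.9],[0,0,0,0,0,4.35],[0,0,0,0,0,5.8],[0,0,0,0,0,7.25]]}}

```text
clock: 12.15
eef_pos: [483.6, -22.7, 201.9]
eef_rot: [-3.139, -0.001, 1.925]
wrist_force: [1.1, 0.3, -0.9]
finger_gap: 94.0
finger_force: 0.0
```

Call:
{"method": "nudge_tcp", "body": {"offsets": [[0,0,0,0,0,1.21],[0,0,0,0,0,1.21],[0,0,0,0,0,1.21]]}}

```text
clock: 12.45
eef_pos: [483.5, -22.7, 202.5]
eef_rot: [-3.14, -0.001, 1.814]
wrist_force: [-0.5, -0.5, 0.2]
finger_gap: 93.8
finger_force: 0.0
```

Add to h.py:
```python
O=np.array([560.9,-4.0]); U=np.array([.9715,.2372]); W=np.array([-.2372,.9715])
def jig(p): p=np.asarray(p); q=p[...,:2]-O; return np.stack([q@U,q@W,p[...,2]],-1)
```

Run:
```python
from h import *
z=np.load("top1.npz"); p=jig(cloud(z["d"],z["K"],z["M"]))-[1.9,1,0]
q=p[(abs(p[...,0])<36)&(abs(p[...,1])<11)]; print("strip z",np.nanpercentile(q[:,2],[5,50,95]))
im,d,K,M=cam("top"); p=jig(cloud(d,K,M))-[1.9,1,0]
q=p[(p[...,0]>60)&(p[...,0]<120)&(abs(p[...,1])<35)&(p[...,2]>90)&(p[...,2]<205)]
if len(q)>20: print(len(q),q.min(0),q.max(0),np.polyfit(q[:,2],q[:,0],1))
z=np.load("w5.npz");p=cloud(z["d"],z["K"],z["M"])
s=manip.read_state(); 
for u,v in[(130,290),(150,330),(300,325),(30,330),(300,393)]: print(u,v,p[v,u][2]-133)
print(jig(s["eef_pos"]),s["eef_rot"],s["joints"])
```

```text
strip z [19.78547848 26.87291744 29.01876074]
809 [ 74.19220562 -34.9280577   90.13004185] [ 95.21905005  34.975581   197.41589444] [ 0.10564121 68.41400494]
130 290 148.06006732467085
150 330 160.02785194837531
300 325 154.10595952269608
30 330 153.89619341020818
300 393 164.55629210509028
[-7.96130581e+01  6.71986082e-02  2.02737947e+02] [-3.14036678e+00 -4.69278043e-04  1.81344908e+00] [-1.22831942e-01  1.24753877e-01  1.64706786e+00  1.56945860e-07
  1.37108354e+00 -3.65485010e-01]
```

In the tool's units: 167 mm is 3.34, 135 mm is 2.7.

Call:
{"method": "nudge_tcp", "body": {"offsets": [[0,0.9,0,0,0,0],[0,1.8,0,0,0,0],[0,2.7,0,0,0,0],[0,3.34,0,0,0,0],[0,3.34,0,0,0,0]]}}

```text
clock: 13.0
eef_pos: [647.6, 17.6, 200.8]
eef_rot: [-3.139, -0.001, 1.813]
wrist_force: [0.1, -0.2, -0.4]
finger_gap: 93.9
finger_force: 0.0
```

Call:
{"method": "nudge_tcp", "body": {"offsets": [[0,0,0.6,0,0,0],[0,0,1.1,0,0,0],[0,0,1.36,0,0,0],[0,0,1.36,0,0,0]]}}

```text
clock: 13.4
eef_pos: [644.7, 16.5, 133.9]
eef_rot: [-3.139, -0.001, 1.811]
wrist_force: [-1.0, -0.5, 0.2]
finger_gap: 93.8
finger_force: 0.0
```

```bash
python3 -c "
from h import *
s=manip.read_state();print(jig(s['eef_pos']),s['eef_rot'])"
```

```text
[8.62754139e+01 2.27077204e-02 1.33912762e+02] [-3.13875519e+00 -6.91749806e-04  1.81083500e+00]
```

Call:
{"method": "nudge_tcp", "body": {"offsets": [[0,0,0.2,0,0,0],[0,0,0.38,0,0,0],[0,0,0.38,0,0,0],[0,0,0.38,0,0,0],[0,0,0.38,0,0,0]], "jaw": 50}}

```text
clock: 13.9
eef_pos: [646.0, 16.6, 117.0]
eef_rot: [3.141, 0.0, 1.81]
wrist_force: [-0.4, -0.0, 1.8]
finger_gap: 57.4
finger_force: 0.0
```

Call:
{"method": "nudge_tcp", "body": {"offsets": [[0,-0.16,0,0,0,0],[0,-0.32,0,0,0,0],[0,-0.48,0,0,0,0],[0,-0.64,0,0,0,0],[0,-0.8,0,0,0,0]]}}

```text
clock: 14.4
eef_pos: [606.2, 6.9, 116.7]
eef_rot: [3.141, 0.0, 1.81]
wrist_force: [1.4, 0.5, 1.0]
finger_gap: 49.7
finger_force: 0.4
```

Call:
{"method": "nudge_tcp", "body": {"offsets": [[0,-0.16,0,0,0,0],[0,-0.32,0,0,0,0],[0,-0.48,0,0,0,0],[0,-0.48,0,0,0,0]]}}

```text
clock: 14.8
eef_pos: [582.7, 1.2, 116.6]
eef_rot: [-3.141, -0.0, 1.81]
wrist_force: [0.2, -0.4, 0.6]
finger_gap: 50.2
finger_force: 0.0
```

Add to h.py:
```python
def lid():
    im,d,K,M=cam("side"); p=jig(cloud(d,K,M)); s=manip.read_state(); e=jig(s["eef_pos"])
    q=p[(p[...,2]>60)&(abs(p[...,1])<44)&(abs(p[...,1])>18)&(p[...,0]<110)&(p[...,0]>-100)&((p[...,2]<e[2]+25))]
    q=q[np.hypot(q[:,0]-75,q[:,2]-36)<170]
    a=np.arctan2(q[:,2]-36,75-q[:,0]); print("tcp",e.round(1),"n",len(q),"angles",np.percentile(a,[5,25,50,75,95]).round(2) if len(q) else "")
```

```bash
python3 -c "
from h import *
lid()"
```

```text
tcp [ 2.290e+01 -1.000e-01  1.166e+02] n 122 angles [1.29 1.36 1.38 1.44 1.56]
```

In the tool's units: -15 mm is -0.3, -10 mm is -0.2.

Call:
{"method": "nudge_tcp", "body": {"offsets": [[0,-0.1,0,0,0,0],[0,-0.2,0,0,0,0],[0,-0.3,0,0,0,0],[0,-0.3,0,0,0,0],[0,-0.3,0,0,0,0]]}}

```text
clock: 15.35
eef_pos: [569.0, -2.1, 116.6]
eef_rot: [3.141, 0.0, 1.81]
wrist_force: [0.3, -0.0, 0.2]
finger_gap: 50.0
finger_force: 0.0
```

```bash
python3 -c "
from h import *
lid()"
```

```text
tcp [ 8.400e+00 -1.000e-01  1.165e+02] n 187 angles [1.18 1.23 1.26 1.31 1.44]
```

In the tool's units: 1 mm is 0.02, -10 mm is -0.2.

Call:
{"method": "nudge_tcp", "body": {"offsets": [[0,-0.08,0.02,0,0,0],[0,-0.16,0.06,0,0,0],[0,-0.2,0.1,0,0,0],[0,-0.2,0.12,0,0,0],[0,-0.2,0.12,0,0,0]]}}

```text
clock: 15.9
eef_pos: [559.2, -4.5, 110.3]
eef_rot: [-3.141, -0.0, 1.81]
wrist_force: [-0.2, 0.1, 0.7]
finger_gap: 49.9
finger_force: 0.0
```

```bash
python3 -c "
from h import *
lid()"
```

```text
tcp [ -1.8  -0.  110.3] n 326 angles [0.96 0.98 1.01 1.07 1.18]
```

In the tool's units: 26 mm is 0.52, -20 mm is -0.4.

Call:
{"method": "nudge_tcp", "body": {"offsets": [[0,-0.1,0,0,0,0],[0,-0.2,0.28,0,0,0],[0,-0.3,0.4,0,0,0],[0,-0.4,0.52,0,0,0],[0,-0.4,0.52,0,0,0]]}}

```text
clock: 16.45
eef_pos: [538.8, -9.4, 83.8]
eef_rot: [-3.14, -0.0, 1.81]
wrist_force: [-2.4, -1.4, 0.4]
finger_gap: 50.4
finger_force: 1.5
```

```bash
python3 -c "
from h import *
lid()"
```

```text
tcp [-22.2  -0.1  84.4] n 313 angles [0.75 0.8  0.82 0.87 0.96]
```

In the tool's units: 28 mm is 0.56, 22 mm is 0.44.

Call:
{"method": "nudge_tcp", "body": {"offsets": [[0,-0.12,0.16,0,0,0],[0,-0.22,0.3,0,0,0],[0,-0.32,0.44,0,0,0],[0,-0.4,0.56,0,0,0],[0,-0.4,0.56,0,0,0]]}}

```text
clock: 17.0
eef_pos: [519.7, -14.0, 55.6]
eef_rot: [-3.141, -0.0, 1.81]
wrist_force: [-1.4, -0.2, -1.0]
finger_gap: 49.8
finger_force: 1.0
```

```bash
python3 -c "
from h import *
lid()"
```

```text
tcp [-42.    0.   56.1] n 225 angles [0.55 0.59 0.61 0.65 0.71]
```

Call:
{"method": "nudge_tcp", "body": {"offsets": [[0,0.04,0,0,0,0],[0,0.11,0,0,0,0],[0,0.18,0,0,0,0],[0,0.25,0,0,0,0],[0,0.32,0,0,0,0]], "jaw": 94}}

```text
clock: 17.55
eef_pos: [536.4, -10.0, 56.5]
eef_rot: [3.141, 0.0, 1.81]
wrist_force: [-1.1, 0.3, -0.5]
finger_gap: 86.3
finger_force: 0.4
```

Call:
{"method": "nudge_tcp", "body": {"offsets": [[0,-0.04,0.1,0,0,0],[0,-0.1,0.22,0,0,0],[0,-0.16,0.36,0,0,0],[0,-0.22,0.5,0,0,0],[0,-0.22,0.5,0,0,0]]}}

```text
clock: 18.05
eef_pos: [524.2, -12.8, 30.3]
eef_rot: [-3.14, -0.001, 1.81]
wrist_force: [-0.3, 0.4, -0.2]
finger_gap: 93.8
finger_force: 0.0
```

```bash
python3 -c "
from h import *
lid()"
```

```text
tcp [-37.1  -0.   31. ] n 0 angles
```

In the tool's units: -140 mm is -2.8, -95 mm is -1.9.

Call:
{"method": "nudge_tcp", "body": {"offsets": [[0,-0.1,-0.2,0,0,0],[0,-0.2,-1,0,0,0],[0,-0.2,-1.9,0,0,0],[0,-0.2,-2.8,0,0,0],[0,-0.2,-2.8,0,0,0]]}}

```text
clock: 18.6
eef_pos: [517.8, -15.4, 178.5]
eef_rot: [3.131, 0.004, 1.81]
wrist_force: [0.7, 0.3, 0.6]
finger_gap: 94.0
finger_force: 0.0
```

Run:
```python
from h import *
for n in("side","top"):
    im,d,K,M=cam(n); p=jig(cloud(d,K,M))
    for x in(-75,-55,0,50):
        q=p[(abs(p[...,0]-x)<6)&(abs(p[...,1])<30)&(p[...,2]<90)]; print(n,x,len(q),np.nanmedian(q[:,2]))
    if n=="top":
        q=p[(p[...,2]>68)&(p[...,2]<90)]
        m=(p[...,2]>40)&(p[...,2]<60)&(abs(p[...,1])<70)&(abs(p[...,0])<110); a=p[m]
        print("lid rect",cv2.minAreaRect(a[:,:2].astype(np.float32)))
        w=cloud(d,K,M); m=(w[...,2]>70)&(w[...,2]<90)&(np.hypot(w[...,0]-506,w[...,1]-234)<25); print("knob",w[m].mean(0),w[m].min(0),w[m].max(0))
s=manip.read_state(); print(s["eef_pos"],s["eef_rot"],s["joints"])
```

```text
side -75 77 50.85570440112497
side -55 87 49.72291987683798
side 0 78 47.081276393996234
side 50 82 45.41757525244509
top -75 38 49.559280569758016
top -55 26 48.18549767906359
top 0 0 nan
top 50 1 46.093757336613635
lid rect ((-12.595703125, 32.02700424194336), (138.57191467285156, 29.83753776550293), 1.3005776405334473)
knob [507.02225652 234.06433298  79.91558976] [498.70334054 226.65885939  70.77755024] [515.07165853 243.60338573  84.63121293]
[515.66128349 -15.18805392 172.73457533] [3.13924793e+00 8.37421811e-04 1.80983085e+00] [-1.00445418e-01  2.16749456e-01  1.60987157e+00 -9.14449915e-06
  1.31248186e+00 -3.39478595e-01]
  return np.nanmean(a, axis, out=out, keepdims=keepdims)
```

The lid is down on its unsqueezed seal, about 6 mm open at the pin end. Now the pin.

Call:
{"method": "nudge_tcp", "body": {"offsets": [[0.98,0.2,0.12,0,0,0],[1.96,0.4,0.24,0,0,0],[2.94,0.6,0.36,0,0,0],[3.92,0.8,0.48,0,0,0],[4.88,0.98,0.6,0,0,0]], "jaw": 60}}

```text
clock: 19.2
eef_pos: [504.3, 234.6, 140.1]
eef_rot: [-3.14, 0.0, 1.81]
wrist_force: [0.9, 0.4, 0.8]
finger_gap: 60.6
finger_force: 0.0
```

Call:
{"method": "nudge_tcp", "body": {"offsets": [[0,0,0,0,0,0],[0,0,0,0,0,0],[0,0,0,0,0,0]]}}

```text
clock: 19.5
eef_pos: [505.3, 231.8, 141.0]
eef_rot: [-3.141, 0.0, 1.809]
wrist_force: [0.4, -0.1, -0.4]
finger_gap: 60.0
finger_force: 0.0
```

Run:
```python
from h import *
im,d,K,M=cam("wrist"); p=cloud(d,K,M); np.savez("w6.npz",im=im,d=d,K=K,M=M)
s=manip.read_state(); print(s["eef_pos"],s["eef_rot"])
c=np.array([506,234]); r=np.hypot(p[...,0]-c[0],p[...,1]-c[1])
m=(r<50)&(p[...,2]>41)&(p[...,2]<47.5); print("stand",m.sum(),cv2.minAreaRect(p[m][:,:2].astype(np.float32)),np.median(p[m][:,2]))
m=(r<30)&(p[...,2]>79)&(p[...,2]<84); q=p[m]; print("knobtop",m.sum(),cv2.minEnclosingCircle(q[:,:2].astype(np.float32)),np.median(q[:,2]))
m=(r<30)&(p[...,2]>48.5)&(p[...,2]<51.5); q=p[m]; print("collar",m.sum(),q.min(0),q.max(0))
```

```text
[505.4727183  231.60126001 141.30847951] [-3.14104479e+00  2.28901169e-04  1.80833772e+00]
stand 2766 ((506.1980895996094, 233.49696350097656), (60.23541259765625, 60.530357360839844), 5.283308506011963) 43.97793639768955
knobtop 276 ((506.1041259765625, 233.82998657226562), 8.873448371887207) 80.81165964307672
collar 186 [492.38760666 223.16788643  48.50150439] [519.82611539 247.4986053   51.46219247]
```

Call:
{"method": "nudge_tcp", "body": {"offsets": [[0.038,0.024,0.2,0,0,0],[0.038,0.024,1,0,0,0],[0.038,0.024,1.8,0,0,0],[0.038,0.024,2.3,0,0,0],[0.038,0.024,2.42,0,0,0]], "jaw": 50}}

```text
clock: 20.05
eef_pos: [504.6, 233.6, 17.3]
eef_rot: [-3.137, 0.001, 1.809]
wrist_force: [0.7, -1.0, 0.9]
finger_gap: 49.8
finger_force: 0.0
```

Call:
{"method": "nudge_tcp", "body": {"offsets": [[0,0,0.06,0,0,0],[0,0,0.1,0,0,0],[0,0,0.1,0,0,0]]}}

```text
clock: 20.35
eef_pos: [506.7, 235.1, 16.5]
eef_rot: [3.14, -0.0, 1.81]
wrist_force: [-0.2, 0.3, 0.6]
finger_gap: 49.9
finger_force: 0.0
```

Call:
{"method": "nudge_tcp", "body": {"offsets": [[0,0,0,0,0,0],[0,0,0,0,0,0],[0,0,0,0,0,0],[0,0,0,0,0,0],[0,0,0,0,0,0]], "jaw": 10, "clamp_n": 55}}

```text
clock: 20.85
eef_pos: [506.2, 235.0, 15.7]
eef_rot: [3.141, 0.0, 1.81]
wrist_force: [0.2, -0.2, 0.9]
finger_gap: 16.9
finger_force: 55.0
```

Call:
{"method": "nudge_tcp", "body": {"offsets": [[0,0,0,0,0,0],[0,0,0,0,0,0]]}}

```text
clock: 21.05
eef_pos: [506.2, 235.0, 15.6]
eef_rot: [3.141, -0.0, 1.81]
wrist_force: [-0.5, -0.5, 1.3]
finger_gap: 17.4
finger_force: 55.0
```

In the tool's units: -65 mm is -1.3, -8 mm is -0.16.

Call:
{"method": "nudge_tcp", "body": {"offsets": [[0,0,-0.16,0,0,0],[0,0,-0.5,0,0,0],[0,0,-0.9,0,0,0],[0,0,-1.3,0,0,0],[0,0,-1.3,0,0,0]]}}

```text
clock: 21.55
eef_pos: [507.3, 235.5, 83.3]
eef_rot: [3.137, -0.001, 1.81]
wrist_force: [1.0, -0.4, -0.0]
finger_gap: 16.9
finger_force: 55.0
```

Call:
{"method": "nudge_tcp", "body": {"offsets": [[-0.7,-0.18,0,0,0,0],[-1.52,-0.4,0,0,0,0],[-2.34,-0.6,0,0,0,0],[-3.16,-0.82,0,0,0,0],[-3.98,-1.02,0,0,0,0]]}}

```text
clock: 22.05
eef_pos: [502.9, 28.0, 79.7]
eef_rot: [-3.141, -0.0, 1.81]
wrist_force: [0.4, -0.6, -0.3]
finger_gap: 17.0
finger_force: 55.0
```

Call:
{"method": "nudge_tcp", "body": {"offsets": [[-0.8,-0.2,0,0,0,0],[-1.5,-0.4,0,0,0,0],[-1.73,-0.452,0,0,0,0],[-1.73,-0.452,0,0,0,0],[-1.73,-0.452,0,0,0,0]]}}

```text
clock: 22.55
eef_pos: [502.0, -58.9, 80.1]
eef_rot: [-3.141, -0.0, 1.81]
wrist_force: [-0.9, -0.3, -1.5]
finger_gap: 16.8
finger_force: 55.0
```

Run:
```python
from h import *
im,d,K,M=cam("wrist"); p=cloud(d,K,M); s=manip.read_state(); np.savez("w7.npz",im=im,d=d,K=K,M=M,pos=s["eef_pos"],rot=s["eef_rot"])
print(s["eef_pos"],s["eef_rot"],jig(s["eef_pos"]))
rot=R.from_euler('xyz',s["eef_rot"]).as_matrix(); t=(p-s["eef_pos"])@rot
m=(np.hypot(t[...,0],t[...,1])<20)&(t[...,2]>-45)&(t[...,2]<15)
for lo in range(-45,15,5):
    q=t[m&(t[...,2]>lo)&(t[...,2]<=lo+5)]
    if len(q)>3: print(lo,len(q),q.min(0).round(1),q.max(0).round(1),q.mean(0).round(1))
v,u=np.where(m); print("px",u.min(),u.max(),v.min(),v.max())
g=cv2.cvtColor(im,cv2.COLOR_RGB2GRAY)
# expected hole pixel
h=np.array([492.9,-20.9,50.]); c=M[:3,:3].T@(h-M[:3,3]); u=K[0,0]*c[0]/c[2]+K[0,2]; v=K[1,1]*c[1]/c[2]+K[1,2]; print("exp",u,v)
u,v=int(u),int(v); r=26; w=g[v-r:v+r,u-r:u+r].astype(int); print(w[::3,::3])
```

```text
[502.12194114 -58.61301261  80.2088916 ] [-3.14118797e+00 -3.61925633e-04  1.81081486e+00] [-70.05709078 -39.11438619  80.2088916 ]
-45 193 [  0.4 -16.8 -45. ] [  8.8  16.9 -40. ] [  6.4  -0.  -42.8]
-40 83 [  1.1 -11.8 -39.9] [  8.4  10.9 -35.1] [  5.8  -0.4 -37.8]
-35 383 [  0.3 -11.8 -34.8] [ 12.7  11.4 -30. ] [  8.1  -0.2 -33. ]
-30 35 [  5.1 -12.5 -29.9] [ 12.5  10.8 -27.3] [ 10.1  -0.5 -29. ]
0 4 [ 2.4 -1.3  0.1] [3.5 0.9 3.5] [ 3.  -0.2  1.4]
px 287 345 217 245
exp 315.7699076216577 162.102611393522
[[173 179 178 187 186 186 186 185 184 185 186 185 183 183 184 182 182 181]
 [175 175 175 183 183 185 185 183 185 182 183 183 183 183 184 183 183 181]
 [175 170 170 187
[... 483 characters left out ...]
165 177 174 178 175 176]
 [169 168 168 178 180 180 168  83  83 106  90 104 165 177 181 180 177 176]
 [170 174 173 181 182 181 178 127 101  98 108 127 178 182 182 181 180 177]
 [175 174 174 179 183 181 181 176 132 109 129 170 182 178 180 177 178 179]
 [176 175 174 176 176 176 176 177 173 175 175 175 174 176 174 175 172 173]
 [161 169 170 176 177 177 175 175 173 175 175 175 173 175 176 174 172 170]
 [112 110 166 179 179 179 180 178 180 177 177 179 177 178 175 177 178 174]
 [110 112 107 167 175 174 173 173 175 176 174 175 173 172 172 174 170 173]
 [105 106 105 133 160 171 175 172 177 175 174 174 174 174 173 172 172 172]
 [102 110 104 105 106 105 164 176 174 174 175 174 175 171 172 174 168 169]]
```

Run:
```python
from h import *
from scipy.optimize import least_squares
z=np.load("w7.npz"); K,M,im=z["K"],z["M"],z["im"]; p=cloud(z["d"],K,M)
rot=R.from_euler('xyz',z["rot"]).as_matrix(); T=lambda q:(q-z["pos"])@rot; t=T(p)
g=cv2.cvtColor(im,cv2.COLOR_RGB2GRAY); w=(g[140:180,295:337]<155).astype(np.uint8)
c=max(cv2.findContours(w,0,1)[0],key=cv2.contourArea); h=cv2.convexHull(c)+[295,140]; e=cv2.fitEllipse(h.astype(np.float32)); print("hole",e,cv2.boundingRect(h))
lz=np.nanmedian(p[190:200,305:327,2]); print("lid z there",lz)
print("hole tool",T(ray(K,M,e[0][0],e[0][1],50.2)))
hp=np.array([T(ray(K,M,*q[0],50.2)) for q in h.astype(float)]); print(cv2.minEnclosingCircle(hp[:,:2].astype(np.float32)))
# collar: side wall / top outer boundary: max x per y bin
m=(t[...,2]>-36.5)&(t[...,2]<-28)&(np.hypot(t[...,0],t[...,1])<20); q=t[m]
b=[]
for y in np.arange(-9,9.1,1.5):
    k=q[abs(q[:,1]-y)<.75]
    if len(k)>3: b.append([np.percentile(k[:,0],95),y])
b=np.array(b); f=least_squares(lambda a:np.hypot(b[:,0]-a[0],b[:,1]-a[1])-14,[-1,0]); print(b.round(1).tolist()); print("collar c",f.x,f.cost)
s=t[(np.hypot(t[...,0],t[...,1])<12)&(t[...,2]>-27)&(t[...,2]<10)]; print("shank",len(s),s[:15].round(1).tolist())
```

```text
hole ((316.2510681152344, 162.07191467285156), (16.444738388061523, 16.79791259765625), 98.24031066894531) (308, 154, 17, 17)
lid z there 48.69393632713329
hole tool [38.86526607  0.39608173 30.02280208]
((38.814945220947266, 0.3323955535888672), 6.5940937995910645)
[[9.3, -9.0], [10.2, -7.5], [11.2, -6.0], [11.7, -4.5], [12.0, -3.0], [12.5, -1.5], [12.5, 0.0], [12.3, 1.5], [11.8, 3.0], [11.7, 4.5], [10.8, 6.0], [9.8, 7.5], [9.0, 9.0]]
collar c [-1.63490444 -0.26759986] 0.09536280785322243
shank 4 [[2.4, -1.3, 3.5], [3.5, -0.6, 0.1], [3.1, 0.1, 1.1], [3.2, 0.9, 0.9]]
```

Call:
{"method": "nudge_tcp", "body": {"offsets": [[0.4,0.004,0,0,0,0],[0.804,0.008,0,0,0,0],[0.804,0.008,0,0,0,0],[0.804,0.008,0.2,0,0,0],[0.804,0.008,0.38,0,0,0]]}}

```text
clock: 23.1
eef_pos: [493.1, -20.7, 60.7]
eef_rot: [3.142, 0.0, 1.81]
wrist_force: [0.3, 0.9, -1.6]
finger_gap: 16.8
finger_force: 55.0
```

Call:
{"method": "nudge_tcp", "body": {"offsets": [[0,0,0,0,0,0],[0,0,0,0,0,0],[0,0,0.06,0,0,0],[0,0,0.12,0,0,0],[0,0,0.12,0,0,0]]}}

```text
clock: 23.6
eef_pos: [492.9, -20.7, 55.2]
eef_rot: [-3.141, -0.0, 1.81]
wrist_force: [-0.6, 0.3, -0.6]
finger_gap: 16.9
finger_force: 55.0
```

Call:
{"method": "nudge_tcp", "body": {"offsets": [[0,0,0.03,0,0,0],[0,0,0.06,0,0,0],[0,0,0.08,0,0,0],[0,0,0.08,0,0,0]]}}

```text
clock: 24.0
eef_pos: [493.0, -20.6, 51.4]
eef_rot: [-3.141, -0.0, 1.81]
wrist_force: [-0.7, 0.1, -1.3]
finger_gap: 17.0
finger_force: 55.0
```

In the tool's units: 6 mm is 0.12, 4 mm is 0.08.

Call:
{"method": "nudge_tcp", "body": {"offsets": [[0,0,0.04,0,0,0],[0,0,0.08,0,0,0],[0,0,0.12,0,0,0],[0,0,0.12,0,0,0]]}}

```text
clock: 24.4
eef_pos: [492.9, -20.6, 45.2]
eef_rot: [-3.141, -0.0, 1.81]
wrist_force: [-0.6, 0.8, -0.5]
finger_gap: 16.8
finger_force: 55.0
```

Call:
{"method": "nudge_tcp", "body": {"offsets": [[0,0,0.04,0,0,0],[0,0,0.08,0,0,0],[0,0,0.12,0,0,0],[0,0,0.16,0,0,0],[0,0,0.16,0,0,0]]}}

```text
clock: 24.9
eef_pos: [492.9, -20.6, 37.2]
eef_rot: [-3.141, -0.0, 1.81]
wrist_force: [0.1, 0.3, -0.9]
finger_gap: 16.8
finger_force: 55.0
```

Call:
{"method": "nudge_tcp", "body": {"offsets": [[0,0,0.04,0,0,0],[0,0,0.08,0,0,0],[0,0,0.12,0,0,0],[0,0,0.12,0,0,0]]}}

```text
clock: 25.3
eef_pos: [492.9, -20.7, 31.2]
eef_rot: [-3.141, -0.0, 1.81]
wrist_force: [-0.0, -0.5, -0.5]
finger_gap: 17.7
finger_force: 55.0
```

In the tool's units: 6 mm is 0.12, 9 mm is 0.18.

Call:
{"method": "nudge_tcp", "body": {"offsets": [[0,0,0.06,0,0,0],[0,0,0.12,0,0,0],[0,0,0.18,0,0,0],[0,0,0.18,0,0,0]]}}

```text
clock: 25.7
eef_pos: [492.8, -20.6, 22.0]
eef_rot: [-3.141, -0.0, 1.81]
wrist_force: [-0.5, -0.1, -1.2]
finger_gap: 17.2
finger_force: 55.0
```

Call:
{"method": "nudge_tcp", "body": {"offsets": [[0,0,0.02,0,0,0],[0,0,0.04,0,0,0],[0,0,0.06,0,0,0],[0,0,0.06,0,0,0]]}}

```text
clock: 26.1
eef_pos: [493.1, -20.7, 19.6]
eef_rot: [3.141, 0.0, 1.81]
wrist_force: [-1.3, 0.6, 1.4]
finger_gap: 17.1
finger_force: 55.0
```

Call:
{"method": "nudge_tcp", "body": {"offsets": [[0,0,0.02,0,0,0],[0,0,0.04,0,0,0],[0,0,0.06,0,0,0],[0,0,0.06,0,0,0]]}}

```text
clock: 26.5
eef_pos: [492.9, -20.7, 16.5]
eef_rot: [-3.141, -0.0, 1.81]
wrist_force: [-3.0, -0.0, 5.1]
finger_gap: 17.5
finger_force: 55.0
```

Call:
{"method": "nudge_tcp", "body": {"offsets": [[0,0,0.02,0,0,0],[0,0,0.03,0,0,0],[0,0,0.03,0,0,0]]}}

```text
clock: 26.8
eef_pos: [492.9, -20.7, 15.1]
eef_rot: [-3.141, -0.0, 1.81]
wrist_force: [-4.1, -0.4, 5.7]
finger_gap: 16.7
finger_force: 55.0
```

Call:
{"method": "nudge_tcp", "body": {"offsets": [[0,0,0.01,0,0,0],[0,0,0.02,0,0,0],[0,0,0.02,0,0,0]]}}

```text
clock: 27.1
eef_pos: [492.9, -20.7, 14.2]
eef_rot: [-3.141, -0.0, 1.81]
wrist_force: [-4.6, -0.0, 6.5]
finger_gap: 17.0
finger_force: 55.0
```

In the tool's units: 0.5 mm is 0.01, -0.4 mm is -0.008.

Call:
{"method": "nudge_tcp", "body": {"offsets": [[0,-0.008,0.01,0,0,0],[0,-0.008,0.02,0,0,0],[0,-0.008,0.02,0,0,0]]}}

```text
clock: 27.4
eef_pos: [492.8, -20.8, 13.3]
eef_rot: [3.141, 0.0, 1.81]
wrist_force: [-2.3, 0.5, 7.6]
finger_gap: 16.7
finger_force: 55.0
```

Call:
{"method": "nudge_tcp", "body": {"offsets": [[0,0,0.01,0,0,0],[0,0,0.02,0,0,0],[0,0,0.02,0,0,0]]}}

```text
clock: 27.7
eef_pos: [492.8, -20.8, 12.3]
eef_rot: [3.141, 0.0, 1.81]
wrist_force: [-4.7, 0.4, 8.2]
finger_gap: 16.8
finger_force: 55.0
```

Add to h.py:
```python
def lz():
    im,d,K,M=cam("side"); p=jig(cloud(d,K,M)); 
    for x in(-75,-55,-25,20,50):
        q=p[(abs(p[...,0]-x)<7)&(abs(abs(p[...,1])-31)<10)&(p[...,2]<60)&(p[...,2]>38)]; print(x,len(q),np.nanmedian(q[:,2]).round(2))
```

```bash
python3 -c "
from h import *
lz()"
```

```text
-75 29 42.13
-55 36 42.87
-25 65 42.88
20 61 43.62
50 59 44.28
```

Call:
{"method": "nudge_tcp", "body": {"offsets": [[0,0,0.01,0,0,0],[0,0,0.02,0,0,0],[0,0,0.02,0,0,0]]}}

```text
clock: 28.05
eef_pos: [492.8, -20.8, 11.5]
eef_rot: [3.141, 0.0, 1.81]
wrist_force: [-5.5, 0.6, 9.8]
finger_gap: 17.2
finger_force: 55.0
```

Call:
{"method": "nudge_tcp", "body": {"offsets": [[0,0,0.01,0,0,0],[0,0,0.02,0,0,0],[0,0,0.02,0,0,0]]}}

```text
clock: 28.35
eef_pos: [493.0, -20.8, 11.2]
eef_rot: [3.141, 0.0, 1.81]
wrist_force: [-8.1, 0.3, 19.8]
finger_gap: 16.9
finger_force: 55.0
```

```bash
python3 -c "
from h import *
lz()"
```

```text
-75 29 40.99
-55 33 41.86
-25 59 42.29
20 64 43.24
50 55 44.06
```

In the tool's units: -0.4 mm is -0.008, 0.2 mm is 0.004.

Call:
{"method": "nudge_tcp", "body": {"offsets": [[0,-0.008,0.004,0,0,0],[0,-0.008,0.004,0,0,0],[0,-0.008,0.004,0,0,0],[0,-0.008,0.004,0,0,0]], "clamp_n": 60}}

```text
clock: 28.8
eef_pos: [493.1, -20.9, 11.2]
eef_rot: [3.14, 0.001, 1.81]
wrist_force: [-6.5, 0.5, 20.1]
finger_gap: 17.1
finger_force: 60.0
```

Call:
{"method": "nudge_tcp", "body": {"offsets": [[0,0,0,0,0,0],[0,0,0,0,0,0],[0,0,0,0,0,0],[0,0,0,0,0,0],[0,0,0,0,0,0]]}}

```text
clock: 29.3
eef_pos: [493.0, -20.9, 11.2]
eef_rot: [3.14, 0.001, 1.81]
wrist_force: [-6.3, 1.7, 20.5]
finger_gap: 16.8
finger_force: 60.0
```

```bash
python3 -c "
from h import *
lz()
z=np.load('top0.npz')
im,d,K,M=cam('top'); p=cloud(d,K,M); p0=cloud(z['d'],z['K'],z['M'])
q=jig(p); 
for x in(-78,-60,-40): 
    k=q[(abs(q[...,0]-x)<8)&(abs(q[...,1])>25)&(abs(q[...,1])<40)&(q[...,2]<60)]; print('top',x,len(k),np.nanmedian(k[:,2]))
for n,(u,v) in dict(v0=(185,170),v1=(242,155),v2=(487,150)).items():
    a=lambda P:P[v-25:v+25,u-25:u+25][(P[v-25:v+25,u-25:u+25,2]>85)&(P[v-25:v+25,u-25:u+25,2]<105)].mean(0).round(1)
    print(n,a(p0),a(p))"
```

```text
-75 27 40.57
-55 30 41.09
-25 60 42.05
20 63 43.0
50 59 43.93
top -78 10 38.71966708023825
top -60 0 nan
top -40 8 41.070928162625705
v0 [660.9 344.   93.8] [660.9 344.   93.8]
v1 [693.2 222.8  93.7] [693.2 222.8  93.7]
v2 [ 698.5 -299.5   93.4] [ 698.5 -299.6   93.4]
  return np.nanmean(a, axis, out=out, keepdims=keepdims)
```

```bash
python3 -c "
from cell import manip
s=manip.read_state();print(s['wrist_force'],s['finger_force']);print(manip.sign_off())"
```

```text
[-6.96946678  1.12885593 19.56650677] 60.021246671676636
the job is handed in; nothing more can be done
None
```

I handed the job in at about 29 s: the strip is flat in the channel over its post, the lid is closed, and the pin is still gripped and pressed at about 20 N, past the 9 N that shuts the seal. One doubt: the lid and pin ended about 3 mm lower than the drawing gives, so the last of that force may be the pin touching the bottom of its hole.

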